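# Zero a spring push gauge and press it square on the round rubber pad

### The arm

A 6-joint arm with a two-finger parallel gripper is mounted at the origin on a cart in front of the work surface, level with it; the furniture and walls round the work are solid. World frame = base frame: x ahead of the robot, y to its left, z up, the work surface at z = 0. Lengths are in mm, angles in rad, forces in N, time in s.
With the tool pointing down it reaches from about 275 to 1000 mm from the base axis. Payload 8.4 kg.
Tool frame: the origin (TCP) lies on the centre line of the jaws, within the pads' length; the fingertips stand 17 mm ahead of it and the grasp point (between the pads) lies 2 mm behind it; z points along the fingers, y is the line along which they close (so a half turn about z gives the same grasp; the last joint's range is limited). The gripper opens to 85 mm and grips with 20 to 120 N. Pads are 22 mm wide; open, the fingers measure 114 mm over their backs; the gripper's body (76 mm by 85 mm) begins 54 mm behind the grasp point. The pads swing forward as they close: fully open they stand 13 mm farther back than shut.
Start: joints at [1.129, 0.353, 1.633, -0, 1.155, -0.002], TCP at [266.098, 565.526, 248.281] pointing down, gripper open.
Joint ranges: [-2.63, 2.63], [-0.92, 2.1], [0.06, 2.66], [-1.3, 4.44], [0, 2.69], [-3.02, 3.02]. Speed limits (rad/s): [2.22, 2.22, 2.79, 3.14, 3.14, 3.14].

### API

Orientations are given as [roll, pitch, yaw] about the fixed x, y, z axes, in that order (R = Rz(yaw) Ry(pitch) Rx(roll)).
In Python, from rig import r, eyes gives the robot as it stands. The module is installed in compiled form; this text tells all that it offers.
- The arm moves only by the shell command python3 -m inch 'ROWS' [FORCE]. ROWS is JSON, a list of rows, each a list of 7 numbers: the shift along the tool's x, y, z in m, then the turn, a rotation vector about the tool's x, y, z in degrees, then the closure, from -1 (fully open) to 1 (shut). In form: [[x, y, z, rx, ry, rz, gripper], ...]. A call has 1 to 8 rows; each row shifts and turns the commanded pose from where the row before left it, along the tool's axes as they then stand; what a row does not reach is not made up. A row lasts 1/10 s, in which the tool goes at most 50 mm and 8.59 degrees, less where a joint would pass 70% of its speed; a pose out of reach is approached as far as the arm can. A call with a gripper value outside its range is refused whole. The fingers move at their own pace and stop on an object; FORCE is the grip in N (left out, the last holds). Time passes only in rows, so rows that do not move let the fingers close. It gives the time, the measured TCP pose, the force, the opening and the grip force at its end, in the units of the state.
- r.sense(): the state, without advancing time (a new reading comes with each control period).
- eyes.grab_frame(name): name is "scene" or "side" or "wrist"; returns a dict with "img" (400x640x3 uint8, blue, green, red), "fx", "fy", "cx", "cy" (pixels), "R" (3x3) and "t" (3): a world point X has camera coordinates R X + t; the wrist camera has in their place "hand_eye" (4x4, takes a point from camera to tool coordinates, whose origin is the TCP and whose axes are the flange's). Camera axes: x right, y down, z forward; pixel columns grow to the right and rows downward; lengths in mm; the calibration is good to about 2 mm. A picture is of the moment at which its call begins: read the wrist's pose just before it. There is no depth.
- r.sign_off(): hands the job in; it is judged then, once.
The state is a dict: "clock": time; "qpos": joint angles; "qvel": joint speeds; "joint_efforts": joint torques, N m; "eef_pos": TCP position; "tcp_rot": TCP orientation; "contact_force": force on the tool from outside, world axes, zero at the start; "wrist_torque": the same for the moment, N m; "opening": opening from 0.0 (shut) to 1.0 (fully open); "grasp_force": force on a finger pad.
Only numpy, scipy, OpenCV 4.12 (cv2) and the standard library are available. Lean on these libraries where they do the work, as an engineer would, in place of code of your own. Each camera call takes 0.05 s, during which the arm holds its last target. There are 200 camera calls.

### The job

Check the round rubber pad with the push gauge: first, with the gauge still standing in its holder, turn the bezel knob on top until its pointer is at the zero mark. Then lift the gauge out (its square body is the place to grip) and hold it with the plunger tip inside the small ring on the sloping round pad, the gauge square to the pad's face, pressed lightly so that the spring plunger goes in about half of its 10 mm travel and never right in. Finish while holding it pressed there, still at zero; do not touch the square pad with the gauge and leave the other things where they lie.

Things in the scene. Friction and masses are not known exactly. Their poses are not given: they have to be found in the camera images.
- gauge: Push gauge upright in its holder: square aluminium body 46 x 46 x 70 mm, about 0.25 kg; grip it by two flat sides, fingers either side of the knob. Origin: centre of the body's underside (45 mm above the bench in the holder, lower 20 mm in the pocket). z: its axis, up; -x: side of the zero mark. Below: nose 28 mm wide, 14 mm long, then the plunger, tip 38 mm below the origin when out.
- bezel_grip (a point): On the axis of the bezel knob, 88 mm above the gauge's origin. Knob on the body's top (white dial, raised zero mark 5 mm high at the -x edge): disc 36 mm across, top 76 mm above the gauge's origin, with an upright bar grip 12 mm wide, 34 mm long, 75 to 99 mm above the gauge's origin. The bar lies along the point's x; the white pointer is at its -x end.
- bezel (a joint): Angle of the bezel knob in the gauge: 0 when the pointer is at the zero mark (bar along the gauge's x axis), positive when turned counter-clockwise as seen from above; turns from -1.6 to 1.6. It starts 0.6 to 1.3 to the positive side and stays where it is left (friction 0.03 N m).
- plunger (a joint): How far the spring plunger is pressed in (m): 0 out, 0.010 right in. Spring 800 N/m with 1.6 N of preload: about 3.6 N at 2.5 mm, 5.6 N at 5 mm, 7.6 N at 7.5 mm.
- gauge_tip (a point): The round tip (radius 5 mm) of the spring plunger, at the very end, on the gauge's axis; it moves with the plunger. Axes as the gauge's. Nothing but the plunger's tip needs to touch the pad.
- holder: Fixed holder, 90 x 90 mm at the base, 65 mm tall, with a square pocket 48 mm wide and 20 mm deep open at the top (ledge at 45 mm; the plunger hangs free). Origin: centre of its underside on the bench; sides along x and y. Lift the gauge straight up at least 60 mm to clear it.
- round_spot (a point): Centre of the marked ring on the top face of the round rubber pad (68 mm diameter, 10 mm thick, rigidly fixed on its sloping plywood stand). z is the outward normal of the pad: it leans 0.35 rad (20 degrees) from vertical towards the low, front edge of the stand; y is level. The ring is a white circle 19 mm outside and 16 mm inside. The spot is about 59 mm above the bench.
- square_spot (a point): The same ring on the square pad (60 x 60 x 10 mm) of the other stand; z is its outward normal. Not to be touched with the gauge.
- round_stand: Fixed plywood stand of the round pad: board 110 x 90 mm sloping at 0.35 rad, rising from 31 mm at the front to 69 mm at the back. Origin on the bench under its middle; front is -x.
- square_stand: The same stand with the square pad. The two stands may have swapped places.
- tape_measure_0: Orange tape measure, 36 x 78 x 64 mm, loose bystander. Origin: centre of its underside.
- marker_pen: Blue marker pen, 17 mm thick, 130 mm long along its y, loose bystander. Origin: centre of its underside.
- brass_nipple: Brass hex nipple standing on its thread, 26 x 30 x 41 mm, loose bystander. Origin: centre of its underside.
- tape_roll_2: Roll of cream masking tape lying flat, 90 mm across, 24 mm high, loose bystander. Origin: centre of its underside.
Mind the look-alikes: they are no part of the job. Leave any pink or turquoise look-alike of the gauge alone.

How it is judged:
By the outcome, as a careful person would: the job done as asked, in the order asked, and still so for the second after the job is handed in, while the arm keeps its last pose, push and grip.
It also fails if it takes over 51 s, if anything falls off the work surface, if the arm or the gripper's body presses on something with over 40 N, if the wrist force passes 120 N, or if a joint passes its speed limit or range.

## Working session

There is one attempt and no reset: what is moved stays moved. The work goes in short steps, Python scripts to look and compute and a shell command to move; the robot and the scene stay as the last step left them, time stands still between calls to the robot, and variables do not carry over. Pictures are saved under pics/ and viewed, at most 10 in all, crops included, and the job is handed in when it is done.

```bash
mkdir -p pics
python3 - <<'E'
from rig import r, eyes
import cv2, pickle
s=r.sense(); print(s)
d={}
for n in("scene","side","wrist"):
    f=eyes.grab_frame(n); cv2.imwrite(f"pics/{n}0.png",f["img"]); d[n]=f
    print(n,{k:(v if not hasattr(v,'shape') else v.round(3).tolist()) for k,v in f.items() if k!="img"})
pickle.dump((s,d),open("f0.pkl","wb"))
E
```

```text
{'clock': 0.0, 'qpos': array([ 1.12862340e+00,  3.53692855e-01,  1.63414213e+00,  9.66916822e-06,
        1.15516637e+00, -2.41261611e-03]), 'qvel': array([-0.00020575, -0.00065491, -0.00050587, -0.00119154, -0.00014284,
        0.00138645]), 'joint_efforts': array([ 1.57471928e-03, -6.05264854e+01, -3.42063081e+01,  1.49169787e-04,
        9.52118455e-03,  8.25971398e-06]), 'eef_pos': array([265.88931278, 565.12625677, 247.53030996]), 'tcp_rot': array([-3.14018398e+00, -1.22390560e-05,  2.70182842e+00]), 'contact_force': array([-0.73348669, -1.09211283, -1.10822832]), 'wrist_torque': array([-0.04506904, -0.02579758,  0.05729978]), 'grasp_force': 0.0, 'opening': 0.9998811173233905}
scene {'fx': 490.09499509496777, 'fy': 490.09499509496777, 'cx': 326.0120720039181, 'cy': 208.1791839402336, 'R': [[0.644, -0.765, 0.002], [-0.393, -0.334, -0.857], [0.656, 0.551, -0.516]], 't': [-328.183, 271.859, 826.522]}
side {'fx': 455.12213360199775, 'fy': 455.12213360199775, 'cx': 313.21483231685204, 'cy': 201.60333384505716, 'R': [[0.99, -0.143, 0.005], [-0.075, -0.547, -0.834], [0.122, 0.825, -0.552]], 't': [-529.422, 114.349, 1197.029]}
wrist {'fx': 277.0467882909657, 'fy': 277.0467882909657, 'cx': 320.3001103266374, 'cy': 203.0095032033355, 'hand_eye': [[0.0, -0.954, -0.3, 76.895], [1.0, 0.001, -0.001, -0.144], [0.001, -0.3, 0.954, -125.722], [0.0, 0.0, 0.0, 1.0]]}
```

View pics/scene0.png

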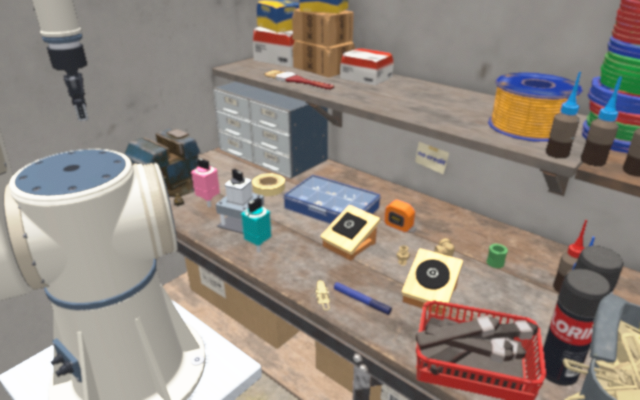

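View pics/side0.png

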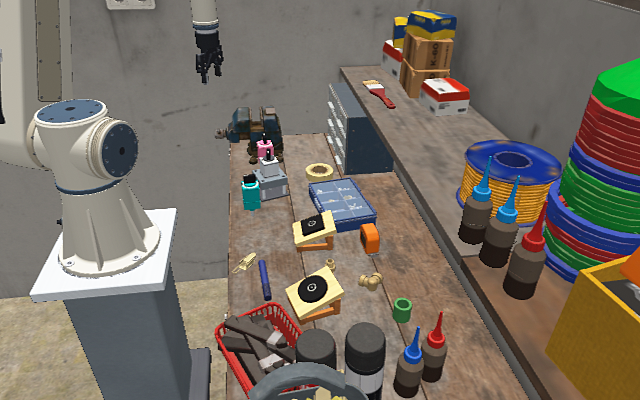

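Scene: the aluminium gauge stands in its grey holder at (237,190), with a pink look-alike at (205,180) and a turquoise one at (257,220). The pads are at (350,225) and (433,273), and the latter looks round. I'll confirm both in one enlarged crop.

Run:
```python
import pickle,cv2,numpy as np
s,d=pickle.load(open("f0.pkl","rb"))
def c(n,u,v,w,h): return cv2.resize(d[n]["img"][v:v+h,u:u+w],(400,300),interpolation=cv2.INTER_CUBIC)
m=np.vstack([np.hstack([c("scene",185,150,120,90),c("side",220,130,120,90)]),np.hstack([c("scene",320,200,160,120),c("side",270,200,140,105)])])
cv2.imwrite("pics/crop1.png",m)
```

```text
(no output)
```

View pics/crop1.png

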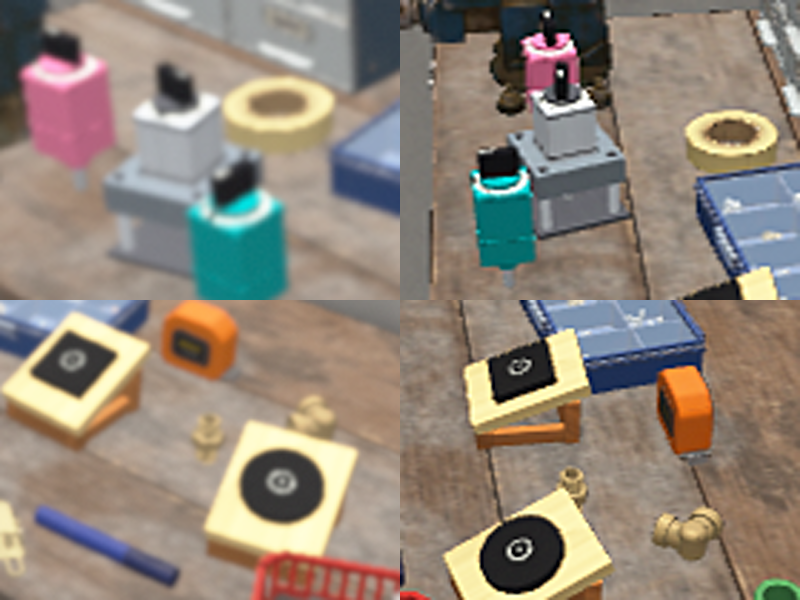

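View pics/wrist0.png

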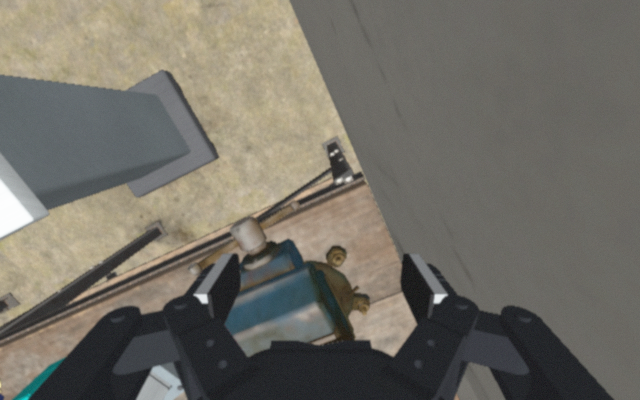

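The aluminium gauge in the grey holder (scene (238,182), side (269,161)) is the one to use: the pink one (205,180) and turquoise one (257,220) are look-alikes. The round pad's ring is at scene (433,272), side (312,287), and the square pad's at scene (350,225). Next I'll triangulate these.

```bash
cat > h.py <<'E'
import numpy as np, cv2
from scipy.spatial.transform import Rotation as Ro
def toolR(s): return Ro.from_euler('xyz',s['tcp_rot']).as_matrix()
def cam(f,s=None):
    if 'hand_eye' in f:
        H=f['hand_eye']; R=toolR(s)
        return R@H[:3,:3], R@H[:3,3]+s['eef_pos']
    return f['R'].T, -f['R'].T@f['t']
def ray(f,u,v,s=None):
    R,o=cam(f,s); d=R@np.array([(u-f['cx'])/f['fx'],(v-f['cy'])/f['fy'],1]); return o,d/np.linalg.norm(d)
def plane(f,u,v,z,s=None):
    o,d=ray(f,u,v,s); return o+d*(z-o[2])/d[2]
def proj(f,X,s=None):
    R,o=cam(f,s); p=R.T@(np.asarray(X)-o); return f['fx']*p[0]/p[2]+f['cx'],f['fy']*p[1]/p[2]+f['cy']
def tri(*rays):
    A=np.zeros((3,3));b=np.zeros(3)
    for o,d in rays:
        P=np.eye(3)-np.outer(d,d);A+=P;b+=P@o
    X=np.linalg.solve(A,b); return X,[round(float(np.linalg.norm((np.eye(3)-np.outer(d,d))@(X-o))),1) for o,d in rays]
E
python3 - <<'E'
import pickle; from h import *
s,d=pickle.load(open("f0.pkl","rb")); S,D=d["scene"],d["side"]
print("gauge",plane(S,238.4,182,115),plane(D,269.5,161.5,115),tri(ray(S,238.4,182),ray(D,269.5,161.5)))
print("ring",plane(S,432.8,272.4,59),plane(D,311.7,287.2,59),tri(ray(S,432.8,272.4),ray(D,311.7,287.2)))
print("sq",tri(ray(S,348.8,224.3),ray(D,270+118/2.857,200+66/2.857)))
for n,a in dict(turq=(257,200),pink=(205,165)).items(): print(n,plane(S,*a,115))
for n,z in (("S",S),("D",D)):
    m=cv2.inRange(cv2.cvtColor(z["img"],cv2.COLOR_BGR2HSV),(18,50,170),(35,200,255))
    cs,_=cv2.findContours(m,0,2)
    for c in sorted(cs,key=cv2.contourArea)[-4:]:
        print(n,cv2.contourArea(c),cv2.boundingRect(c),cv2.approxPolyDP(c,4,True)[:,0].tolist())
print(Ro.from_euler('xyz',s['tcp_rot']).as_matrix().round(3))
E
```

```text
gauge [427.09456352 201.71014517 115.        ] [431.58115029 191.51052847 115.        ] (array([432.47041143, 207.88200974, 108.46547123]), [2.0, 2.0])
ring [ 489.39505555 -289.5600163    59.        ] [ 489.69159063 -287.43586342   59.        ] (array([ 489.28123302, -289.23927921,   59.79186116]), [0.7, 0.7])
sq (array([521.19820653, -56.77773764,  59.20453004]), [1.3, 1.3])
turq [397.22686336 105.73269973 115.        ]
pink [433.36909733 335.30856237 115.        ]
S 1452.0 (320, 206, 60, 47) [[349, 206], [320, 237], [352, 252], [379, 217], [362, 210], [358, 215]]
S 1853.0 (595, 322, 45, 78) [[620, 322], [629, 360], [597, 361], [615, 371], [602, 374], [595, 368], [596, 375], [604, 378], [598, 378], [617, 399], [639, 399], [639, 333], [633, 330], [639, 330]]
S 2082.5 (493, 89, 71, 48) [[497, 90], [496, 125], [526, 135], [548, 135], [563, 100], [533, 100]]
S 2423.5 (401, 239, 62, 63) [[447, 239], [440, 241], [437, 251], [417, 250], [402, 293], [422, 300], [450, 300], [462, 260], [443, 253], [453, 247]]
D 348.5 (181, 297, 46, 29) [[226, 303], [218, 301], [215, 306], [217, 297], [208, 3
[... 541 characters left out ...]
, 328], [6, 329], [0, 335], [0, 354], [20, 344], [28, 346], [11, 351], [17, 354], [15, 360], [29, 355], [21, 358], [15, 372], [7, 367], [7, 373], [0, 372], [0, 387], [14, 386], [19, 374], [28, 373], [28, 378], [38, 373], [19, 369], [32, 365], [49, 348], [54, 353], [51, 361], [57, 353], [54, 364], [65, 364], [58, 359], [63, 357], [59, 350], [80, 343], [75, 333], [58, 344], [64, 340], [57, 341], [59, 331], [72, 327], [63, 323], [68, 317], [65, 309], [52, 316], [56, 324], [40, 326], [40, 316], [26, 314], [30, 324], [20, 327], [22, 318], [14, 317], [23, 315], [21, 310], [34, 314], [44, 307], [51, 313], [60, 304], [64, 307]]
[[-0.905  0.426 -0.001]
 [ 0.426  0.905 -0.001]
 [ 0.    -0.001 -1.   ]]
```

```bash
python3 -m inch '[[-0.02,-0.016,0,0,0,0,-1],[-0.038,-0.032,0,0,0,0,-1],[-0.038,-0.032,0,0,0,0,-1],[-0.038,-0.032,0,0,0,0,-1],[-0.038,-0.032,0,0,0,0,-1],[-0.038,-0.032,0,0,0,0,-1],[-0.038,-0.032,0,0,0,0,-1],[-0.038,-0.032,0,0,0,0,-1]]'
python3 -m inch '[[-0.016,-0.020,0,0,0,0,-1],[0,0,0,0,0,0,-1],[0,0,0,0,0,0,-1]]'
python3 - <<'E'
from rig import r, eyes
import cv2,pickle; from h import *
s=r.sense(); f=eyes.grab_frame("wrist"); pickle.dump((s,f),open("f1.pkl","wb"))
print(s['clock'],s['eef_pos'],s['tcp_rot'],s['qpos'].round(2))
cv2.imwrite("pics/w1.png",f["img"]); print(proj(f,[430,202,115],s))
E
```

```text
clock: 0.95
eef_pos: [423.1, 224.7, 248.3]
tcp_rot: [3.141, 0.0, 2.702]
contact_force: [0.9, 0.8, -0.5]
opening: 0.999
grasp_force: 0.0
clock: 1.25
eef_pos: [428.7, 201.4, 248.3]
tcp_rot: [3.141, -0.0, 2.7]
contact_force: [-0.2, 0.3, 0.5]
opening: 0.999
grasp_force: 0.0
1.25 [428.73948365 201.39435386 248.25894665] [ 3.14137814e+00 -2.52396919e-04  2.69993800e+00] [ 0.44  0.11  1.95  0.    1.08 -0.69]
(np.float64(321.7640033223297), np.float64(199.3276376323956))
```

View pics/w1.png

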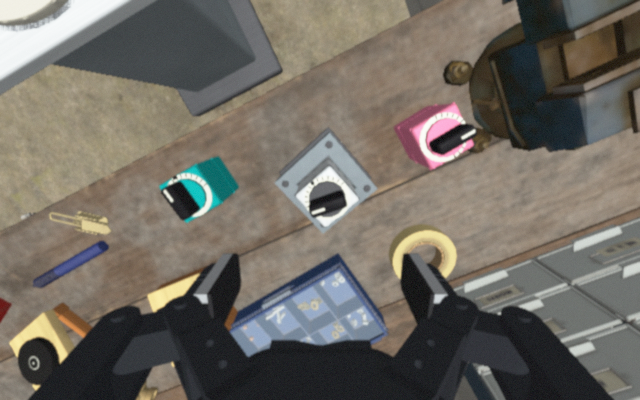

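The wrist view shows the gauge body at (327,193), its black bar at about (327,203) with the pointer end at (313,210), and a dark zero mark near (314,181). I'll enlarge it.

Run:
```python
import pickle; from h import *
s,f=pickle.load(open("f1.pkl","rb"))
cv2.imwrite("pics/w1c.png",cv2.resize(f["img"][120:240,265:390],(750,600)[::1],interpolation=cv2.INTER_CUBIC) if 0 else cv2.resize(f["img"][125:240,265:385],None,fx=5,fy=5,interpolation=cv2.INTER_CUBIC))
```

```text
(no output)
```

View pics/w1c.png

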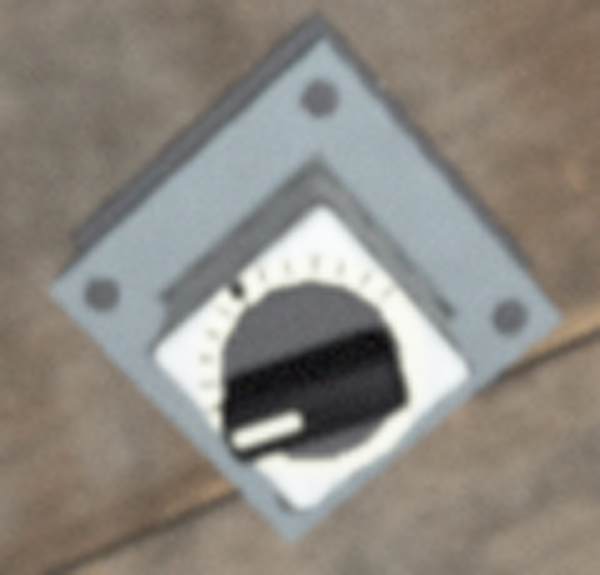

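Run:
```python
import pickle; from h import *
s,f=pickle.load(open("f1.pkl","rb"))
P=lambda u,v,z: plane(f,265+(u-2)/5,125+(v-2)/5,z,s)[:2]
B=np.array([P(322,207,115),P(470,372,115),P(297,512,115),P(152,352,115)])
H=np.array([P(323,38,65),P(562,318,65),P(292,542,65),P(51,290,65)])
for n,Q in(("body",B),("holder",H)):
    e=np.roll(Q,-1,0)-Q
    print(n,Q.mean(0).round(1),np.linalg.norm(e,axis=1).round(1),(np.degrees(np.arctan2(e[:,1],e[:,0]))%90).round(1))
z=P(238,290,120); c=(B.mean(0)); d=z-c; print("zero mark",z,np.linalg.norm(d),np.degrees(np.arctan2(d[1],d[0])))
a,b=P(237,440,144),P(301,422,144); d=a-b; print("pointer",a,b,np.linalg.norm(d),np.degrees(np.arctan2(d[1],d[0])))
q=[P(232,458,144),P(405,403,144)];d=q[0]-q[1];print("bar edge",q,np.linalg.norm(d),np.degrees(np.arctan2(d[1],d[0])))
q=[P(228,385,144),P(385,330,144)];d=q[0]-q[1];print("bar far edge",q,np.linalg.norm(d),np.degrees(np.arctan2(d[1],d[0])))
```

```text
body [430.1 207.2] [43.6 44.7 43.8 43.3] [16.7 15.9 14.9 15.6]
holder [430.7 207.3] [83.6 83.4 83.4 83.2] [16.4 16.8 16.2 16.9]
zero mark [409.9528173  201.47899923] 20.97843803586322 -164.22551998701027
pointer [429.43472438 192.63373718] [431.2127638  204.23236847] 11.734124254313004 -98.71544253248179
bar edge [array([432.09300431, 190.36715528]), array([435.78832412, 222.12144715])] 31.968585223235184 -96.63778468888809
bar far edge [array([419.64541484, 195.62912801]), array([422.26247209, 224.31573271])] 28.805733416475352 -95.21262143071979
```

Gauge axis is at (430.4, 207.2), its yaw is about 16°, and the zero mark lies at −164°, as expected. The pointer is at about −97°, so the bezel is at about +67° (1.17 rad, within 0.6–1.3). I'll align the jaws across the bar, then descend.

```bash
python3 -m inch '[[0.001,0.006,0.005,0,0,4,-1],[0,0,0.005,0,0,8,-1],[0,0,0.005,0,0,8,-1],[0,0,0.005,0,0,8,-1],[0,0,0.005,0,0,8,-1],[0,0,0.005,0,0,8,-1],[0,0,0.005,0,0,8,-1],[0,0,0.005,0,0,8,-1]]'
python3 -m inch '[[0,0,0,0,0,8,-1],[0,0,0,0,0,4,-1],[0,0,0,0,0,0,-1],[0,0,0,0,0,0,-1]]'
python3 - <<'E'
from rig import r, eyes
import cv2,pickle; from h import *
s=r.sense(); f=eyes.grab_frame("wrist"); pickle.dump((s,f),open("f2.pkl","wb"))
print(s['clock'],s['eef_pos'],np.degrees(s['tcp_rot']),s['qpos'].round(2),"\n",toolR(s).round(3))
for z in (144,115): print(proj(f,[430.4,207.2,z],s))
u,v=proj(f,[430.4,207.2,130],s);u=int(u);v=int(v);print(u-80,v-60)
cv2.imwrite("pics/w2.png",cv2.resize(f["img"][v-60:v+60,u-80:u+80],None,fx=5,fy=5,interpolation=cv2.INTER_CUBIC))
E
```

```text
clock: 2.1
eef_pos: [429.9, 209.0, 208.0]
tcp_rot: [-3.141, -0.0, 1.651]
contact_force: [0.9, 0.7, 0.2]
opening: 1.002
grasp_force: 0.0
clock: 2.5
eef_pos: [430.1, 208.4, 208.2]
tcp_rot: [-3.142, -0.0, 1.449]
contact_force: [-0.0, -0.2, -1.1]
opening: 1.0
grasp_force: 0.0
2.5 [430.06713664 208.42315637 208.23923264] [-1.79995474e+02 -4.19613348e-03  8.30113903e+01] [0.45 0.17 1.98 0.   0.99 0.57] 
 [[ 0.122  0.993 -0.   ]
 [ 0.993 -0.122  0.   ]
 [ 0.    -0.    -1.   ]]
(np.float64(321.0527077226499), np.float64(226.1078943614633))
(np.float64(321.0078793949049), np.float64(212.91880674481175))
241 159
```

View pics/w2.png

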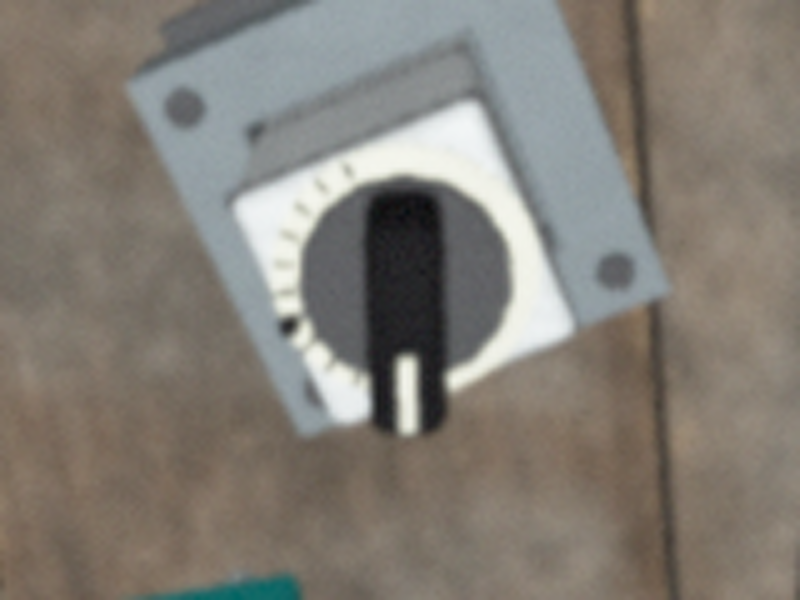

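The bar is upright in the image, so it is parallel to the jaws, with its top centre at about (322,222). The zero mark is at about (299,224). I'll refine the gauge yaw from the body corners.

Run:
```python
import pickle; from h import *
s,f=pickle.load(open("f2.pkl","rb"))
P=lambda u,v,z: plane(f,241+(u-2)/5,159+(v-2)/5,z,s)[:2]
a=lambda p,q: round(float(np.degrees(np.arctan2(*(q-p)[::-1]))),1)
B=[P(233,203,115),P(483,98,115),P(578,328,115)]
print("body",((B[0]+B[2])/2).round(1),np.linalg.norm(B[1]-B[0]),np.linalg.norm(B[2]-B[1]),a(B[0],B[1]),a(B[1],B[2]))
H=[P(127,88,65),P(668,293,65)]; print("holder edge",a(P(127,88,65),P(300,436,65)))
z=P(290,325,120); c=np.array([430.4,207.2]); print("zero",z,a(c,z))
p,q=P(407,432,144),P(406,355,144); print("pointer",p,q,a(q,p))
t,b=P(401,190,144),P(407,435,144); print("bar",t,b,(t+b)/2,np.linalg.norm(t-b),a(t,b))
```

```text
body [431.5 208. ] 44.61004564999053 43.27717015204417 16.4 -74.0
holder edge -73.7
zero [411.01944151 201.88362744] -164.7
pointer [429.25688172 191.84830258] [430.613866   204.36254738] -96.2
bar [432.95700313 229.75557442] [429.19714786 191.35207383] [431.07707549 210.55382412] 38.58711403979759 -95.6
```

```bash
python3 -m inch '[[-0.001,0.001,0.015,0,0,0,-0.5],[0,0,0.02,0,0,0,-0.2],[0,0,0.015,0,0,0,0],[0,0,0.01,0,0,0,0],[0,0,0.005,0,0,0,0],[0,0,0,0,0,0,0]]' 25
python3 -m inch '[[0,0,0,0,0,0,1],[0,0,0,0,0,0,1],[0,0,0,0,0,0,1],[0,0,0,0,0,0,1],[0,0,0,0,0,0,1],[0,0,0,0,0,0,1],[0,0,0,0,0,0,1],[0,0,0,0,0,0,1]]' 25
```

```text
clock: 3.15
eef_pos: [431.0, 206.4, 142.9]
tcp_rot: [-3.141, 0.0, 1.446]
contact_force: [1.2, 0.1, 0.4]
opening: 0.501
grasp_force: 0.0
clock: 3.95
eef_pos: [431.5, 206.7, 143.8]
tcp_rot: [3.141, -0.001, 1.445]
contact_force: [-1.2, 1.9, 5.6]
opening: 0.131
grasp_force: 30.9
```

```bash
python3 -m inch '[[0,0,-0.001,0,0,3,1],[0,0,0,0,0,6,1],[0,0,0,0,0,6,1],[0,0,0,0,0,6,1],[0,0,0,0,0,6,1],[0,0,0,0,0,6,1],[0,0,0,0,0,6,1],[0,0,0,0,0,6,1]]'
python3 -m inch '[[0,0,0,0,0,6,1],[0,0,0,0,0,6,1],[0,0,0,0,0,6,1],[0,0,0,0,0,3.5,1],[0,0,0,0,0,0,1],[0,0,0,0,0,0,1]]'
```

```text
clock: 4.75
eef_pos: [430.9, 206.4, 144.1]
tcp_rot: [-3.141, 0.0, 0.655]
contact_force: [-1.3, 0.7, -1.3]
opening: 0.133
grasp_force: 30.0
clock: 5.35
eef_pos: [430.9, 206.3, 144.1]
tcp_rot: [3.142, 0.001, 0.286]
contact_force: [-1.4, -0.0, -1.4]
opening: 0.129
grasp_force: 30.0
```

```bash
python3 -m inch '[[0,0,0,0,0,0,-1],[0,0,0,0,0,0,-1],[0,0,0,0,0,0,-1],[0,0,0,0,0,0,-1],[0,0,-0.02,0,0,0,-1],[0,0,-0.04,0,0,0,-1],[0,0,-0.015,0,0,0,-1],[0,0,0,0,0,0,-1]]'
python3 -m inch '[[0,0,0,0,0,0,-1]]'
python3 - <<'E'
from rig import r, eyes
import cv2,pickle; from h import *
s=r.sense(); f=eyes.grab_frame("wrist"); pickle.dump((s,f),open("f3.pkl","wb"))
print(s['clock'],s['eef_pos'],np.degrees(s['tcp_rot']))
u,v=proj(f,[430.9,207,130],s);u=int(u);v=int(v);print(u-70,v-60)
cv2.imwrite("pics/w3.png",cv2.resize(f["img"][v-60:v+40,u-70:u+63],None,fx=6,fy=6,interpolation=cv2.INTER_CUBIC))
E
```

```text
clock: 6.15
eef_pos: [432.6, 207.1, 221.7]
tcp_rot: [-3.141, -0.005, 0.285]
contact_force: [0.2, 0.3, -0.1]
opening: 0.999
grasp_force: 0.0
clock: 6.25
eef_pos: [431.1, 206.4, 219.1]
tcp_rot: [-3.142, -0.0, 0.285]
contact_force: [-0.4, 0.1, -0.1]
opening: 1.003
grasp_force: 0.0
6.25 [431.06188141 206.36497513 219.09659947] [-1.79998631e+02 -1.89062388e-02  1.63073872e+01]
249 153
```

View pics/w3.png

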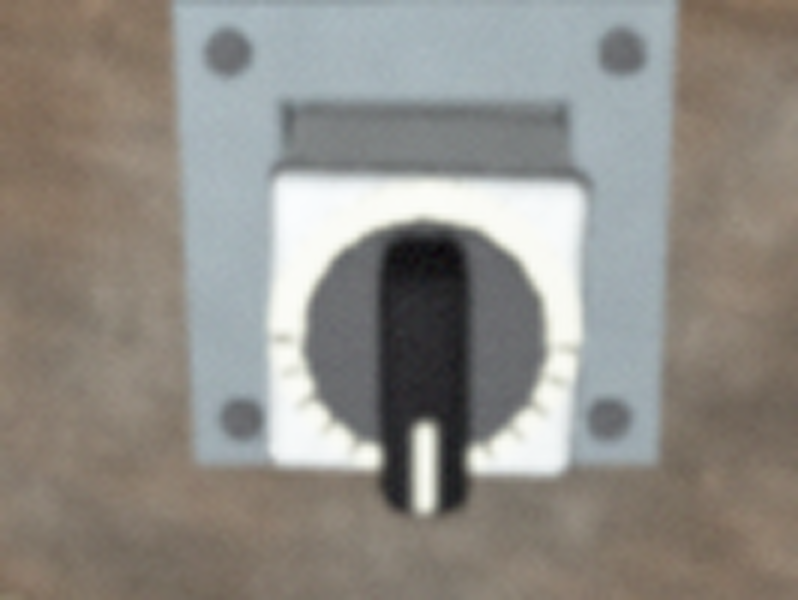

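Pointer and zero side coincide: the bar is upright at u≈425 of the crop and the body's edges are turned about 1° clockwise. I'll check the angle numerically and get the body centre.

Run:
```python
import pickle; from h import *
s,f=pickle.load(open("f3.pkl","rb"))
g=cv2.cvtColor(f["img"],cv2.COLOR_BGR2GRAY)
P=lambda u,v,z: plane(f,u,v,z,s)[:2]
# bar: dark mask, midline; dial rows
x0,y0=249,153
L=[];
for v in range(y0+45,y0+83):
    row=g[v,x0+52:x0+90].astype(float); w=np.clip(75-row,0,None)
    if v>=y0+70 : w[(row>75)]=0
    cols=np.where(row<70)[0]
    if len(cols)>6: L.append((v,x0+52+(cols[0]+cols[-1])/2))
L=np.array(L); k=np.polyfit(L[:,0],L[:,1],1); print("bar midline px",k,len(L))
a,b=[P(np.polyval(k,v),v,144) for v in(y0+50,y0+82)]; d=b-a; print("bar dir",np.degrees(np.arctan2(d[1],d[0])))
m=cv2.inRange(f["img"],(195,195,195),(255,255,255)); m[:, :x0+40]=0;m[:,x0+102:]=0;m[:y0]=0;m[y0+90:]=0
c=max(cv2.findContours(m,0,1)[0],key=cv2.contourArea); rct=cv2.minAreaRect(c); print(rct)
W=np.array([P(u,v,115) for u,v in cv2.boxPoints(rct)]); e=np.roll(W,-1,0)-W
print("body",W.mean(0),np.linalg.norm(e,axis=1),np.degrees(np.arctan2(e[:,1],e[:,0])))
Q=[P(x0+u/6,y0+v/6,115) for u,v in((276,171),(589,178),(573,474),(269,468))];Q=np.array(Q);e=np.roll(Q,-1,0)-Q
print("hand",Q.mean(0),np.linalg.norm(e,axis=1),np.degrees(np.arctan2(e[:,1],e[:,0])))
```

```text
bar midline px [1.13868356e-02 3.16632665e+02] 35
bar dir -163.13699417011946
((319.02294921875, 206.64927673339844), (52.11610412597656, 48.19861602783203), 1.5481576919555664)
body [431.04945623 207.23417178] [44.39249307 44.32187191 44.46885026 46.84696253] [  13.14951673  -75.26204649 -163.59394676  104.64675005]
hand [431.16024962 206.27530106] [44.35380816 45.54438171 45.59415932 45.62993474] [ -74.98760993 -165.0148747   105.09797262   13.42757628]
```

The bezel is about 1.8° on the positive side because the gauge turned slightly within its pocket clearance. It's cheap to correct, so I'll regrip the knob and turn 1.8° further clockwise.

```bash
python3 -m inch '[[0,0,0.02,0,0,0,-0.3],[0,0,0.03,0,0,0,0],[0,0,0.02,0,0,0,0],[0,0,0.005,0,0,0,0.3],[0,0,0,0,0,0,1],[0,0,0,0,0,0,1],[0,0,0,0,0,0,1],[0,0,0,0,0,0,1]]' 25
python3 -m inch '[[0,0,0,0,0,0,1],[0,0,0,0,0,0.6,1],[0,0,0,0,0,0.6,1],[0,0,0,0,0,0.6,1],[0,0,0,0,0,0,1],[0,0,0,0,0,0,-1],[0,0,0,0,0,0,-1],[0,0,0,0,0,0,-1]]'
python3 -m inch '[[0,0,-0.02,0,0,0,-1],[0,0,-0.04,0,0,0,-1],[0,0,-0.015,0,0,0,-1],[0,0,0,0,0,0,-1],[0,0,0,0,0,0,-1]]'
python3 - <<'E'
from rig import r, eyes
import pickle; from h import *
s=r.sense(); f=eyes.grab_frame("wrist"); pickle.dump((s,f),open("f4.pkl","wb"))
g=cv2.cvtColor(f["img"],cv2.COLOR_BGR2GRAY)
P=lambda u,v,z: plane(f,u,v,z,s)[:2]
x0,y0=249,153; L=[]
for v in range(y0+45,y0+83):
    row=g[v,x0+52:x0+90]; cols=np.where(row<70)[0]
    if len(cols)>6: L.append((v,x0+52+(cols[0]+cols[-1])/2))
L=np.array(L); k=np.polyfit(L[:,0],L[:,1],1)
a,b=[P(np.polyval(k,v),v,144) for v in(y0+50,y0+82)]; d=b-a; print("bar",np.degrees(np.arctan2(d[1],d[0])),len(L))
m=cv2.inRange(f["img"],(195,195,195),(255,255,255)); m[:, :x0+40]=0;m[:,x0+102:]=0;m[:y0]=0;m[y0+90:]=0
c=max(cv2.findContours(m,0,1)[0],key=cv2.contourArea); rct=cv2.minAreaRect(c)
W=np.array([P(u,v,115) for u,v in cv2.boxPoints(rct)]); e=np.roll(W,-1,0)-W
print("body",W.mean(0),np.degrees(np.arctan2(e[:,1],e[:,0])),np.degrees(s['tcp_rot']))
E
```

```text
clock: 7.1
eef_pos: [431.1, 206.5, 144.7]
tcp_rot: [-3.141, -0.0, 0.285]
contact_force: [-1.4, 1.0, -2.3]
opening: 0.136
grasp_force: 31.2
clock: 7.9
eef_pos: [431.6, 206.6, 144.5]
tcp_rot: [-3.142, -0.001, 0.253]
contact_force: [-0.4, 0.2, 0.2]
opening: 0.637
grasp_force: 0.0
clock: 8.4
eef_pos: [431.2, 206.4, 219.1]
tcp_rot: [-3.142, -0.001, 0.253]
contact_force: [-0.4, 0.5, -0.6]
opening: 1.002
grasp_force: 0.0
bar -165.17043424902485 34
body [431.77305947 207.40742118] [ -75.47820797 -163.93365463  104.52055032   12.81796931] [-1.79998644e+02 -3.04688669e-02  1.45047934e+01]
```

Bezel and body now agree to about 0.3°. Now I'll grip the body at gauge height ~55 mm: descend 121 mm and close.

```bash
python3 -m inch '[[0,0.0,0.02,0,0,0,-1],[0,0,0.03,0,0,0,-1],[0,0,0.025,0,0,0,-1],[0,0,0.02,0,0,0,-1],[0,0,0.015,0,0,0,-1],[0,0,0.01,0,0,0,-1],[0,0,0.001,0,0,0,-1],[0,0,0,0,0,0,-1]]' 60
python3 -m inch '[[0,0,0,0,0,0,0],[0,0,0,0,0,0,0.3],[0,0,0,0,0,0,1],[0,0,0,0,0,0,1],[0,0,0,0,0,0,1],[0,0,0,0,0,0,1],[0,0,0,0,0,0,1]]' 60
```

```text
clock: 9.25
eef_pos: [431.0, 206.3, 98.0]
tcp_rot: [3.141, 0.001, 0.253]
contact_force: [-0.4, -0.3, 0.0]
opening: 0.999
grasp_force: 0.0
clock: 9.95
eef_pos: [431.6, 206.8, 99.1]
tcp_rot: [-3.141, -0.001, 0.253]
contact_force: [-1.7, 0.4, 6.3]
opening: 0.525
grasp_force: 60.7
```

Run:
```python
import pickle; from h import *
# pad plane pose from first images: ring + board corners triangulated
s,d=pickle.load(open("f0.pkl","rb")); S,D=d["scene"],d["side"]
def mask(z,lo,hi): 
    m=cv2.inRange(z["img"],(0,0,0),(60,60,60)); o=np.zeros_like(m); o[lo[1]:hi[1],lo[0]:hi[0]]=m[lo[1]:hi[1],lo[0]:hi[0]]; return o
for n,z,lo,hi in(("S",S,(410,250),(455,295)),("D",D,(292,265),(335,305))):
    c=max(cv2.findContours(mask(z,lo,hi),0,1)[0],key=cv2.contourArea); print(n,cv2.fitEllipse(cv2.convexHull(c)))
C={"a":((419,249),(286,290)),"b":((463,262),(327,265)),"c":((402,296),(299,317)),"a2":((419,249),(328,265)),"b2":((463,262),(343.5,291)),"c2":((402,296),(286,290))}
for k,(p,q) in C.items(): X,e=tri(ray(S,*p),ray(D,*q)); print(k,X.round(1),e)
```

```text
S ((432.2248840332031, 274.17510986328125), (26.153461456298828, 30.172483444213867), 100.46778106689453)
D ((312.1138916015625, 288.8306579589844), (25.129764556884766, 29.938371658325195), 56.392417907714844)
a [ 438.3 -297.8  111.5] [31.4, 31.4]
b [ 509.  -326.3  121.8] [25.1, 25.1]
c [ 468.9 -251.7  -36.8] [22.5, 22.5]
a2 [ 535.  -230.    64.5] [1.9, 1.9]
b2 [ 552.5 -319.8   66.4] [3.1, 3.1]
c2 [ 434.7 -255.7   21.4] [4.2, 4.2]
```

```bash
python3 -m inch '[[0,0,-0.005,0,0,0,1],[0,0,-0.015,0,0,0,1],[0,0,-0.02,0,0,0,1],[0,0,-0.025,0,0,0,1],[0,0,-0.03,0,0,0,1],[0,0,-0.03,0,0,0,1],[0,0,-0.025,0,0,0,1],[0,0,-0.01,0,0,0,1]]' 60
python3 -m inch '[[-0.006,0.02,0,0,0,0,1],[-0.013,0.041,0,0,0,0,1],[-0.013,0.041,0,0,0,0,1],[-0.013,0.041,0,0,0,0,1],[-0.013,0.041,0,0,0,0,1],[-0.013,0.041,0,0,0,0,1],[-0.013,0.041,0,0,0,0,1],[-0.013,0.041,0,0,0,0,1]]'
python3 -m inch '[[-0.013,0.041,0,0,0,0,1],[-0.013,0.041,0,0,0,0,1],[-0.013,0.041,0,0,0,0,1],[-0.013,0.041,0,0,0,0,1],[-0.006,0.02,0,0,0,0,1],[-0.007,0.022,0,0,0,0,1],[0,0,0,0,0,0,1],[0,0,0,0,0,0,1]]'
python3 - <<'E'
from rig import r, eyes
import cv2,pickle; from h import *
s=r.sense(); f=eyes.grab_frame("wrist"); f2=eyes.grab_frame("side");f3=eyes.grab_frame("scene"); pickle.dump((s,f,f2,f3),open("f5.pkl","wb"))
print(s['clock'],s['eef_pos'],np.degrees(s['tcp_rot']),s['qpos'].round(2),proj(f,[489.3,-289,59],s))
cv2.imwrite("pics/w5.png",f["img"])
E
```

```text
clock: 10.75
eef_pos: [431.9, 206.7, 260.8]
tcp_rot: [-3.141, -0.003, 0.253]
contact_force: [0.3, -0.3, -2.0]
opening: 0.529
grasp_force: 63.2
clock: 11.55
eef_pos: [413.1, -116.7, 257.7]
tcp_rot: [-3.141, 0.001, 0.253]
contact_force: [1.5, 0.3, -2.7]
opening: 0.526
grasp_force: 63.0
clock: 12.35
eef_pos: [402.1, -330.5, 257.3]
tcp_rot: [-3.14, 0.001, 0.252]
contact_force: [-0.3, 0.6, -2.5]
opening: 0.531
grasp_force: 63.3
12.35 [ 402.1422491  -330.54720672  257.32292972] [-1.79902681e+02  5.72541597e-02  1.44338876e+01] [-0.69  0.18  1.84  0.    1.12  0.63] (np.float64(303.4576906787257), np.float64(97.95233240595157))
```

View pics/w5.png

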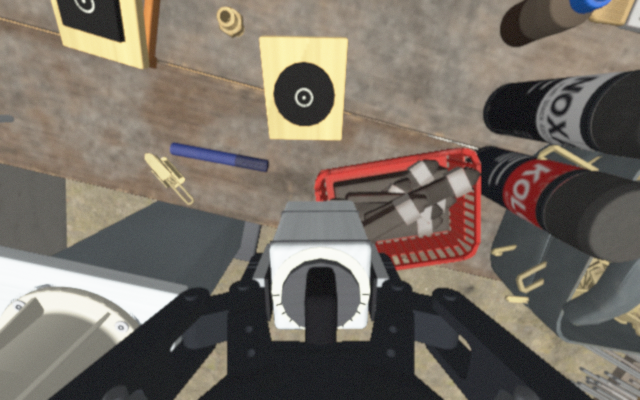

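The wrist view shows the round pad's ring at (304,97), exactly where predicted. The board corners are (261,37), (349,38), (341,140) and (267,140), and the gauge hangs straight in the jaws. Next I'll refine the ring position, the slope direction and the gauge's position in the hand.

Run:
```python
import pickle; from h import *
s,f,f2,f3=pickle.load(open("f5.pkl","rb")); s0,d=pickle.load(open("f0.pkl","rb"))
im=f["img"]; g=cv2.cvtColor(im,cv2.COLOR_BGR2GRAY)
# ring centroid in each view
def ring(img,u,v,r):
    g=cv2.cvtColor(img,cv2.COLOR_BGR2GRAY).astype(float)[v-r:v+r+1,u-r:u+r+1]; w=np.clip(g-80,0,None); Y,X=np.mgrid[-r:r+1,-r:r+1]
    return u+(w*X).sum()/w.sum(), v+(w*Y).sum()/w.sum()
rw=ring(im,304,97,13); rs=ring(d["scene"]["img"],433,272,7); rd=ring(d["side"]["img"],312,287,7); print(rw,rs,rd)
R=[ray(f,*rw,s),ray(d["scene"],*rs),ray(d["side"],*rd)]
print("ring",tri(*R),plane(f,*rw,59,s),plane(d["scene"],*rs,59),plane(d["side"],*rd,59))
# board lines
m=cv2.inRange(cv2.cvtColor(im,cv2.COLOR_BGR2HSV),(18,40,170),(35,200,255)); m[:, :240]=0; m[:,370:]=0; m[160:]=0
c=max(cv2.findContours(m,0,1)[0],key=cv2.contourArea)[:,0]
def line(sel,ax):
    p=c[sel]; k=np.polyfit(p[:,ax],p[:,1-ax],1); return k,len(p)
x,y=c.T
for n,sel,zz in(("front",(y>134)&(x>272)&(x<336),31+0),("back",(y<44)&(x>268)&(x<342),69)):
    k,nn=line(sel,0); p,q=[plane(f,u,np.polyval(k,u),zz,s) for u in(270,340)]; e=q-p; print(n,nn,k,p[:2],"edge dir",np.degrees(np.arctan2(e[1],e[0])),"-> stand yaw",np.degrees(np.arctan2(e[1],e[0]))+90)
print("corners",[plane(f,u,v,z,s).round(1) for u,v,z in((261,37,69),(349,38,69),(341,140,31),(267,140,31))])
# gauge in hand: body top (white) in tool frame, plane at tool z=-16
mw=cv2.inRange(im,(190,190,190),(255,255,255)); mw[:238]=0; mw[332:]=0; mw[:,:262]=0; mw[:,378:]=0
cc=max(cv2.findContours(mw,0,1)[0],key=cv2.contourArea); print(cv2.boundingRect(cc))
H=f["hand_eye"]
for n,(u,v) in dict(tl=(276,240),tr=(363,240),bl=(270,329),br=(372,329)).items():
    dd=H[:3,:3]@np.array([(u-f["cx"])/f["fx"],(v-f["cy"])/f["fy"],1]); print(n,(H[:3,3]+dd*(-16-H[2,3])/dd[2]).round(1))
```

```text
(np.float64(303.58458381428756), np.float64(96.68115942028986)) (np.float64(432.1582520891365), np.float64(272.39136490250695)) (np.float64(311.3504885993485), np.float64(287.3628664495114))
ring (array([ 489.58098462, -288.33935611,   58.76919075]), [1.1, 0.5, 0.9]) [ 490.60122845 -288.83277753   59.        ] [ 488.60774823 -288.58883822   59.        ] [ 488.87089631 -287.82486635   59.        ]
front 63 [2.16013825e-02 1.32861751e+02] [ 433.89225943 -257.77388564] edge dir -76.75102617857901 -> stand yaw 13.24897382142099
back 73 [1.41614217e-02 3.17355609e+01] [ 537.30224697 -243.8729269 ] edge dir -76.28357797094003 -> stand yaw 13.71642202905997
corners [array([ 533.8, -235.4,   69. ]), array([ 554.9, -320.8,   69. ]), array([ 454.4, -343.6,   31. ]), array([ 431.4, -254.5,   31. ])]
(270, 244, 101, 85)
tl [ 25.4 -19.  -16. ]
tr [ 25.5  18.8 -16. ]
bl [-21.9 -24.2 -16. ]
br [-21.9  25.4 -16. ]
```

Run:
```python
import pickle; from h import *
s,f,f2,f3=pickle.load(open("f5.pkl","rb")); g=cv2.cvtColor(f["img"],cv2.COLOR_BGR2GRAY)
H=np.linalg.inv(f["hand_eye"])
def pt(X): p=H[:3,:3]@np.array(X,float)+H[:3,3]; return (round(f["fx"]*p[0]/p[2]+f["cx"],1),round(f["fy"]*p[1]/p[2]+f["cy"],1))
for dz in(50,54,58):
    print(dz,"top x+",pt((23,-23,dz-70)),pt((23,23,dz-70)),"top x-",pt((-23,-23,dz-70)),pt((-23,23,dz-70)),"bot x+",pt((23,-23,dz)),pt((23,23,dz)),"disc c",pt((0,0,dz-76)))
print("col 320 v190-350"); print(g[190:350:2,300].tolist())
for v in(210,230,250,265,280,300,320): print(v,g[v,255:385:2].tolist())
```

```text
50 top x+ (np.float64(265.3), np.float64(249.4)) (np.float64(374.1), np.float64(249.4)) top x- (np.float64(271.1), np.float64(337.1)) (np.float64(368.3), np.float64(337.1)) bot x+ (np.float64(285.2), np.float64(200.6)) (np.float64(354.5), np.float64(200.6)) disc c (np.float64(319.7), np.float64(304.4))
54 top x+ (np.float64(267.0), np.float64(245.1)) (np.float64(372.4), np.float64(245.1)) top x- (np.float64(272.5), np.float64(330.8)) (np.float64(367.0), np.float64(330.8)) bot x+ (np.float64(285.9), np.float64(198.9)) (np.float64(353.8), np.float64(198.9)) disc c (np.float64(319.7), np.float64(298.5))
58 top x+ (np.float64(268.6), np.float64(241.1)) (np.float64(370.8), np.float64(241.2)) top x- (np.float64(273.8), np.float64(324.9)) (np.float64(365.7), np.float64(324.9)) bot x+ (np.float64(286.6), np.float64(197.2)) (np.float64(353.2), np.float64(197.2)) disc c (np.float64(319.7), np.float64(293.0))
col 320 v190-350
[106, 111, 114, 122, 128, 133, 133, 133, 130, 133, 115, 120, 132, 132, 133, 131, 135, 130, 134, 133, 137, 136, 134, 138, 134, 102, 124, 171, 220, 240, 240, 247, 249, 249, 
[... 1704 characters left out ...]
 110, 107, 107, 111, 109, 111, 105, 85, 199, 248, 249, 249, 249, 246, 154, 32, 42, 64, 156, 221, 220, 203]
300 [23, 33, 30, 34, 29, 50, 64, 43, 44, 204, 249, 249, 249, 167, 108, 110, 112, 110, 110, 113, 110, 113, 110, 109, 100, 44, 34, 41, 32, 35, 34, 37, 42, 35, 39, 36, 35, 35, 32, 35, 25, 70, 111, 110, 112, 111, 111, 112, 109, 107, 111, 109, 124, 243, 250, 249, 238, 81, 33, 59, 59, 38, 36, 33, 33]
320 [33, 23, 33, 32, 22, 34, 53, 78, 146, 159, 233, 245, 249, 249, 248, 249, 247, 215, 174, 164, 114, 108, 109, 109, 105, 54, 36, 37, 40, 41, 45, 41, 40, 38, 41, 40, 35, 41, 36, 35, 31, 72, 109, 104, 108, 108, 139, 216, 170, 240, 248, 247, 248, 247, 243, 229, 177, 158, 99, 62, 29, 32, 32, 31, 32]
```

```bash
python3 -m inch '[[0,0,0,0,0,0.9,1],[0,0,0,0,4,0,1],[0,0,0,0,4,0,1],[0,0,0,0,4,0,1],[0,0,0,0,4,0,1],[0,0,0,0,4.05,0,1],[0,0,0,0,0,0,1],[0,0,0,0,0,0,1]]'
cat > tgt.py <<'E'
from rig import r
from h import *
def show(L=92,spot=(489.8,-288.5,58.9),yaw=13.5):
    s=r.sense(); R=toolR(s); a=np.radians(yaw); n=np.array([-np.sin(.35)*np.cos(a),-np.sin(.35)*np.sin(a),np.cos(.35)])
    tip=s['eef_pos']+R[:,2]*L
    print(s['clock'],"tool z vs -n deg",np.degrees(np.arccos(min(1,-R[:,2]@n))),"err rotvec tool deg",np.degrees(R.T@np.cross(R[:,2],-n)).round(2))
    print("free tip",tip.round(1),"spot minus tip in tool axes",(R.T@(np.array(spot)-tip)).round(1),"F tool",(R.T@s['contact_force']).round(2),"F",s['contact_force'].round(2),s['qpos'].round(2))
E
python3 -c "import tgt;tgt.show()"
```

```text
clock: 13.3
eef_pos: [402.5, -330.7, 258.4]
tcp_rot: [-3.141, -0.348, 0.236]
contact_force: [0.2, -0.2, -3.1]
opening: 0.529
grasp_force: 63.3
13.3 tool z vs -n deg 0.11418082251341903 err rotvec tool deg [-0.03  0.11  0.  ]
free tip [ 433.  -323.4  171.9] spot minus tip in tool axes [ 21.1 -20.5 127.8] F tool [-0.92  0.24  2.95] F [ 0.19 -0.19 -3.08] [-0.88  0.11  1.98  0.39  0.94  0.24]
```

```bash
python3 -m inch '[[0.01,-0.01,0.01,0,0,0,1],[0.011,-0.01,0.025,0,0.1,0,1],[0,0,0.03,0,0,0,1],[0,0,0.025,0,0,0,1],[0,0,0.015,0,0,0,1],[0,0,0.01,0,0,0,1],[0,0,0,0,0,0,1],[0,0,0,0,0,0,1]]'
python3 - <<'E'
import tgt; from h import *; from rig import eyes; import pickle
tgt.show(); a=eyes.grab_frame("scene"); b=eyes.grab_frame("side"); pickle.dump((a,b),open("f6.pkl","wb"))
X=(489.8,-288.5,58.9); print([proj(z,X) for z in(a,b)])
c=[cv2.resize(z["img"][v:v+60,u:u+40],(400,600),interpolation=cv2.INTER_CUBIC) for z,u,v in((a,412,228),(b,291,243))]
cv2.imwrite("pics/app.png",np.hstack(c))
E
```

```text
clock: 14.1
eef_pos: [456.2, -297.4, 158.0]
tcp_rot: [3.141, -0.352, 0.238]
contact_force: [-0.0, -0.2, -3.1]
opening: 0.53
grasp_force: 63.2
14.1 tool z vs -n deg 0.09557226344591166 err rotvec tool deg [-0.03 -0.09  0.  ]
free tip [ 487.  -290.    71.6] spot minus tip in tool axes [-1.5 -0.8 13. ] F tool [-1.13  0.14  2.9 ] F [-0.03 -0.16 -3.11] [-0.75  0.27  2.05  0.47  0.68  0.23]
[(np.float64(432.4182700624531), np.float64(272.1212145028126)), (np.float64(311.8183670227196), np.float64(287.573330706161))]
```

View pics/app.png

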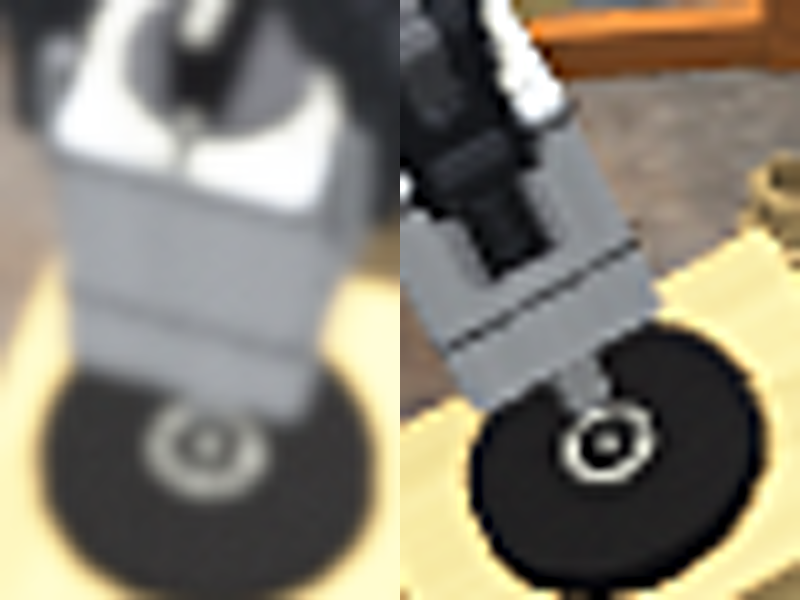

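Run:
```python
import pickle; from h import *; from rig import r
a,b=pickle.load(open("f6.pkl","rb")); s=r.sense(); R=toolR(s)
for L in(54,68,80,87,92): 
    X=s['eef_pos']+R[:,2]*L; u,v=proj(b,X); U,V=proj(a,X); print(L,X.round(1),"side crop",round((u-291)*10+400),round((v-243)*10),"scene crop",round((U-412)*10),round((V-228)*10))
X=s['eef_pos']
for x,y,l in((23,23,54),(-23,23,54),(23,-23,54),(-23,-23,54)):
    u,v=proj(b,X+R@np.array([x,y,l])); U,V=proj(a,X+R@np.array([x,y,l])); print((x,y),"side",round((u-291)*10+400),round((v-243)*10),"scene",round((U-412)*10),round((V-228)*10))
```

```text
54 [ 474.2 -293.5  107.8] side crop 539 299 scene crop 216 286
68 [ 478.9 -292.4   94.7] side crop 561 340 scene crop 215 328
80 [ 483.  -291.4   83.4] side crop 579 375 scene crop 214 364
87 [ 485.3 -290.9   76.8] side crop 589 394 scene crop 214 384
92 [ 487.  -290.5   72.1] side crop 597 409 scene crop 214 398
(23, 23) side 676 315 scene 372 224
(-23, 23) side 481 426 scene 301 418
(23, -23) side 594 178 scene 135 160
(-23, -23) side 406 284 scene 59 349
```

Side view: the plunger stub ends at about (309.5,284). Extended along the axis it lands within about 1 mm of the ring centre at (311.7,287.3), and the gauge is square to the pad. I'll advance slowly and watch the force.

```bash
python3 -m inch '[[-0.0005,-0.0005,0.004,0,-0.05,0,1],[0,0,0.004,0,0,0,1],[0,0,0.003,0,0,0,1],[0,0,0.001,0,0,0,1],[0,0,0.001,0,0,0,1],[0,0,0,0,0,0,1],[0,0,0,0,0,0,1],[0,0,0,0,0,0,1]]'
python3 -c "import tgt;tgt.show()"
python3 -m inch '[[0,0,0.001,0,0,0,1],[0,0,0.001,0,0,0,1],[0,0,0,0,0,0,1],[0,0,0,0,0,0,1],[0,0,0,0,0,0,1]]'
python3 -c "import tgt;tgt.show()"
```

```text
clock: 15.0
eef_pos: [459.4, -295.9, 145.2]
tcp_rot: [-3.142, -0.351, 0.237]
contact_force: [-1.1, 0.6, -0.9]
opening: 0.528
grasp_force: 63.4
15.0 tool z vs -n deg 0.058805237591252515 err rotvec tool deg [-0.04 -0.04 -0.  ]
free tip [ 490.1 -288.5   58.8] spot minus tip in tool axes [-0.3 -0.1 -0.2] F tool [-1.21 -0.86  0.47] F [-1.15  0.61 -0.86] [-0.75  0.29  2.05  0.49  0.66  0.22]
clock: 15.5
eef_pos: [460.1, -295.8, 143.3]
tcp_rot: [-3.142, -0.351, 0.237]
contact_force: [-1.9, 0.7, 0.7]
opening: 0.529
grasp_force: 63.6
15.5 tool z vs -n deg 0.059315548375386364 err rotvec tool deg [-0.04 -0.05 -0.  ]
free tip [ 490.9 -288.4   56.9] spot minus tip in tool axes [-0.3 -0.1 -2.3] F tool [-1.32 -1.15 -1.21] F [-1.88  0.73  0.68] [-0.75  0.3   2.05  0.49  0.65  0.22]
```

Force drop from the free value of 2.9 N: 2.4 N, then 4.1 N, so the plunger is at about 1.0 then 3.1 mm, consistent with the 2.1 mm advance. 2 mm more brings it to about 5 mm.

```bash
python3 -m inch '[[0,0,0.001,0,0,0,1],[0,0,0.001,0,0,0,1],[0,0,0,0,0,0,1],[0,0,0,0,0,0,1],[0,0,0,0,0,0,1],[0,0,0,0,0,0,1]]'
python3 - <<'E'
import tgt; from h import *; from rig import r,eyes
for i in range(4):
    eyes.grab_frame("side"); s=r.sense(); print((toolR(s).T@s['contact_force']).round(2))
tgt.show(); f=eyes.grab_frame("wrist"); g=cv2.cvtColor(f["img"],cv2.COLOR_BGR2GRAY)
L=np.array([(v,(c[0]+c[-1])/2+290) for v in range(272,318) for c in [np.where(g[v,290:350]<70)[0]] if len(c)>6]); k=np.polyfit(*L.T,1); print("bar slope px deg",np.degrees(np.arctan(k[0])),"expected x=320 at v=300:",np.polyval(k,300))
E
```

```text
clock: 16.1
eef_pos: [460.8, -295.7, 141.4]
tcp_rot: [3.142, -0.351, 0.237]
contact_force: [-2.4, 0.2, 1.5]
opening: 0.529
grasp_force: 63.7
[-1.5  -0.73 -2.58]
[-0.96 -1.07 -2.39]
[-1.96 -0.36 -2.59]
[-2.74 -1.58 -2.35]
16.3 tool z vs -n deg 0.058145289671246714 err rotvec tool deg [-0.04 -0.05 -0.  ]
free tip [ 491.6 -288.2   55. ] spot minus tip in tool axes [-0.3 -0.1 -4.3] F tool [-2.74 -1.58 -2.35] F [-3.65  0.74  1.26] [-0.74  0.3   2.05  0.49  0.65  0.21]
bar slope px deg -0.9804518566946192 expected x=320 at v=300: 320.72109158186873
```

The force change is about 5.4 N, so the plunger is in about 4.8 mm. The tip is in the ring, the axis is 0.06° off the estimated pad normal, and the bezel is at zero. Handing in.

```bash
python3 -c "
from rig import r
print(r.sign_off())"
```

```text
the job is handed in; nothing more can be done
None
```

I handed the job in at about 16.3 s of the 51 s: the bezel is at zero to within about 1°, and the gauge is held square to the round pad with its tip in the ring and the plunger in about 4.8 mm, judging by the force. I could not see the tip in the ring once it was pressed, so that position comes from the measured pose and the side view taken just before contact.

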